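# Lock out the cream filler at its one working stop button

### The job

Lock the cream filler out before cleaning: of the three identical stop buttons on the control box only one still works, giving way with a snap and staying down, while the dead ones stay springy and come back up. Find it by pressing slowly and gently, never forcing a button hard against its stop, and gently put the white lockout cap over the button that has stayed down so that the cap sits flat on the box. Leave the tubs, lids and spatula where they are.

Things in the scene. Friction and masses are not known exactly. Their poses are not given: they have to be found in the camera images.
- box: Grey control box fixed to the bench, 130 (x) x 320 (y) x 70 mm high. Origin: centre of its underside; z up. Its flat top carries three identical black round stop buttons in a row along its y axis, 100 mm apart. Press a button or the box with the fingers with 15 N at most; set the cap down with 30 N at most.
- cap: Loose white plastic lockout cap, 50 g, standing mouth down on the bench: a cup turned over, 46 mm outside diameter, 39 mm inside, 17 mm deep inside, 22 mm high over its roof, with a round knob on top, 24 mm diameter and 26 mm tall (top of knob 48 mm above the rim). Origin: centre of the rim (underside); z up through the knob.
- place1 (a point): Point on the box top (z up, fixed) on the axis of the button at the +y end of the row. Every button is a flat-topped cylinder, 30 mm diameter, pressed straight down; untouched, its top is 20 to 25 mm above this point, different for each button and each time. Its hard stop is 11 mm down. Which button works changes each time.
- place2 (a point): Point on the box top (z up, fixed) on the axis of the button at the middle of the row. The working button: resistance grows from about 1 N to 5.5 to 8 N some 6.5 to 8 mm down, then it gives way with a snap (force falls at once to nearly nothing) and stays 10 to 11 mm down by itself. Let go before the snap, it comes back up.
- place3 (a point): Point on the box top (z up, fixed) on the axis of the button at the -y end of the row. A dead button: resistance starts at about 1 N and grows by about 1 N per mm with no drop, passing 9 N some 8 to 8.5 mm down; it springs back up when let go. The cap sits flat on the box only over a button that has stayed down.
- tub_a: Bystander: white tub filled with cream, 64 mm across, 80 mm high, origin centre of underside.
- tub_b: Bystander: white tub filled with cream, 64 mm across, 80 mm high, origin centre of underside.
- tub_c: Bystander: white tub filled with cream, 64 mm across, 80 mm high, origin centre of underside.
- tub_d: Bystander: white tub filled with cream, 64 mm across, 55 mm high, origin centre of underside.
- tub_e: Bystander: white tub filled with cream, 64 mm across, 55 mm high, origin centre of underside.
- lid_stack: Bystander: stack of white lids, a disc 72 mm across and 30 mm high, origin centre of underside.
- palette: Bystander: spatula with a flat slotted blade and wooden handle, about 250 mm long, lying on the bench.
There are look-alikes about, which are no part of the job. What is shaped like the cap but turquoise or yellow is not meant.

How it is judged (in metres and radians):
At the end, for the whole second after the job is handed in: The lockout cap stands upright and still, released, centred within 7 mm on one of the three button places, its rim flat on the box top within 2.5 mm; this is possible only over the working button after it has snapped and stayed down ((horizontal distance between cap and place1 below 0.007 m or horizontal distance between cap and place2 below 0.007 m or horizontal distance between cap and place3 below 0.007 m) and z of cap in the frame of box between 0.067 and 0.0725 m and angle between cap's own z axis and vertical below 0.08 rad and linear speed of cap below 0.02 m/s and contact force between the fingers and cap below 0.1 N); the robot touches nothing.
It fails at once if a button or the box is pressed by the robot with more than 16 N (contact force between any of the fingers, the arm and box above 16 N).
It fails at once if the cap is pressed on the box with more than 40 N (contact force between cap and box above 40 N).
It fails at once if a bystander is pushed more than 25 mm or knocked over (distance of any of tub_a, tub_b, tub_c, tub_d, tub_e, lid_stack, palette from where it was at the start of the episode above 0.025 m or angle between any of tub_a, tub_b, tub_c, tub_d, tub_e, lid_stack, palette's own z axis and vertical above 0.5 rad).
It also fails if it takes over 72 s, if anything falls off the work surface, if the arm or the gripper's body presses on something with over 40 N, if the wrist force passes 120 N, or if a joint passes its speed limit or range.

### The arm

A 6-joint arm with a two-finger parallel gripper is mounted at the origin on the work surface. World frame = base frame: x ahead of the robot, y to its left, z up, the work surface at z = 0. Lengths are in mm, angles in rad, forces in N, time in s.
With the tool pointing down it reaches from about 350 to 875 mm from the base axis. Payload 4.2 kg.
Tool frame: the origin (TCP) lies midway between the tips of the shut fingers; the grasp point (between the pads) lies 19 mm behind it; z points along the fingers, y is the direction in which the jaws open and shut (so a half turn about z gives the same grasp; the last joint's range is limited). The gripper opens to 85 mm and grips with 20 to 120 N. Pads are 22 mm wide; open, the fingers measure 114 mm over their backs; the gripper's body (76 mm by 85 mm) begins 54 mm behind the grasp point. The pads swing forward as they close: fully open they stand 13 mm farther back than shut.
Start: joints at [-0.988, 0.385, 0.008, 0, -1.194, -0.259], TCP at [198.872, -592.494, 231.312] pointing down, gripper open.
Joint ranges: [-3.14, 3.14], [-1.21, 2.06], [-1.07, 1.41], [-3.16, 2.05], [-2.99, -0.16], [-3.1, 3.1]. Speed limits (rad/s): [2.79, 2.79, 3.14, 3.14, 3.14, 3.14].

### API

Orientations are given as a unit quaternion [x, y, z, w].
In Python, from bench import readout, optics, workorder, nets gives the robot as it stands. The module is installed in compiled form; this text tells all that it offers.
- The arm moves only by the tool move_arm, never from a script. Its argument "steps" is a list of rows, each a list of 7 numbers: the opening, from -1 (shut) to 1 (fully open), so that 0 is half open, then the shift along the world's x, y, z in mm, then the turn, a rotation vector about the world's x, y, z in rad. In form: [[gripper, tx, ty, tz, wx, wy, wz], ...]. A call has 1 to 5 rows; each row is the pose to reach, as a shift and turn from the pose commanded when the call began; what a row does not reach only later rows make up. A row lasts 1/12 s, in which the tool goes at most 41.7 mm and 7.16 degrees, less where a joint would pass 70% of its speed; a pose out of reach is approached as far as the arm can. A call with a gripper value outside its range is refused whole. The fingers move at their own pace and stop on an object; the grip force is fixed at half the most. Time passes only in rows, so rows that repeat a pose let the fingers close. It gives the time, the measured TCP pose, the force and the opening at its end, in the units of the state.
- readout.read_state(): the state, without advancing time (a new reading comes with each control period).
- optics.get_image(name): name is "side" or "top"; returns a dict with "frame" (480x640x3 uint8, blue, green, red), "fx", "fy", "cx", "cy" (pixels), "rvec" (rotation vector, rad) and "tvec" (3), from world to camera coordinates, as OpenCV has them. Camera axes: x right, y down, z forward; pixel columns grow to the right and rows downward; lengths in mm; the calibration is good to about 2 mm. A picture is of the moment at which its call begins. There is no depth.
- workorder.job_done(): hands the job in, once; it reports no verdict.
Trained networks look in a picture, given as the dict that the camera call returned (one of the last four; its "shot" number tells which), for a name from the list of things; names that differ only in an ending like _2 or _b are one class to them, and where a whole thing is asked for, a point or a joint stands for the part that bears it (a point fixed in the world has none). Each returns a list of dicts, best first, with "conf" (0 to 1); they miss things now and then, are a little off and sometimes report something else, mostly with a low value. They report only what shows in the picture. A call takes as long as a camera call. They do not tell look-alikes from the thing itself.
- nets.silhouettes(name, picture): "region" (480x640 bool, what is visible of it) and "extent" ([left, top, right, bottom] in pixels, round what is visible of it).
- nets.tip_of(name, picture): "uv" ([column, row] in pixels: a listed point, or the origin of a listed thing).
The state is a dict: "clock": time; "joints": joint angles; "joint_vel": joint speeds; "joint_efforts": joint torques, N m; "position": TCP position; "ee_rot": TCP orientation; "contact_force": force on the tool from outside, world axes, zero at the start; "wrist_torque": the same for the moment, N m; "gripper_width": finger opening in mm.
Only numpy, scipy, OpenCV 4.12 (cv2) and the standard library are available. Lean on these libraries where they do the work, as an engineer would, in place of code of your own. Each camera call takes 0.05 s, during which the arm holds its last target.

## Working session

There is one attempt and no reset: what is moved stays moved. The work goes in short steps, Python scripts to look and compute and a tool call to move; the robot and the scene stay as the last step left them, time stands still between calls to the robot, and variables do not carry over. Pictures are saved under pics/ and viewed, and the job is handed in when it is done.

Besides the shell and the picture viewer there is one more tool, called after "Call:" by a JSON object that holds its "method" and its "body". move_arm: Moves the arm, as the interface text tells. Its arguments: {"type":"object","properties":{"steps":{"type":"array","items":{"type":"array","items":{"type":"number"}}}},"required":["steps"]}

```bash
mkdir -p pics
cat > h.py <<'E'
import numpy as np, cv2
from bench import readout, optics, workorder, nets
def cam(d):
    R,_=cv2.Rodrigues(np.array(d["rvec"],float)); t=np.array(d["tvec"],float).ravel()
    return R,t,np.array([[d["fx"],0,d["cx"]],[0,d["fy"],d["cy"]],[0,0,1.]])
def onplane(d,uv,z):
    R,t,K=cam(d); r=R.T@np.linalg.inv(K)@np.array([uv[0],uv[1],1.]); c=-R.T@t
    return c+r*(z-c[2])/r[2]
def proj(d,p):
    R,t,K=cam(d); q=K@(R@np.array(p,float)+t); return q[:2]/q[2]
def tri(ds,uvs):
    A=[];b=[]
    for d,uv in zip(ds,uvs):
        R,t,K=cam(d); r=R.T@np.linalg.inv(K)@np.array([uv[0],uv[1],1.]); r/=np.linalg.norm(r); c=-R.T@t
        P=np.eye(3)-np.outer(r,r); A.append(P); b.append(P@c)
    return np.linalg.lstsq(np.vstack(A),np.hstack(b),rcond=None)[0]
E
python3 - <<'E'
from h import *
np.set_printoptions(precision=1,suppress=True)
ds={n:optics.get_image(n) for n in("side","top")}
for n,d in ds.items():
    cv2.imwrite(f"pics/{n}0.png",d["frame"]); R,t,K=cam(d); print(n,-R.T@t,d["fx"])
    for th in ["box","cap","place1","place2","place3","tub_a","tub_d","lid_stack","palette"]:
        for r in nets.tip_of(th,d): print(th,np.array(r["uv"]),round(r["conf"],2),onplane(d,r["uv"],70 if 'place' in th else 0))
s=readout.read_state();print(s)
E
```

```text
side [ 461.1 -879.5  788. ] 509.4651462224547
box [345.5 258.1] 0.56 [596.4  19.   -0. ]
box [401.2 337.8] 0.36 [ 672.  -233.3   -0. ]
cap [350.8 384.4] 0.6 [ 556.8 -329.4    0. ]
cap [303.4 377.5] 0.57 [ 472.1 -304.4   -0. ]
place1 [331.2 213.8] 0.62 [573.1 103.8  70. ]
place1 [342.7 231.4] 0.62 [591.1  32.3  70. ]
place1 [359.7 260.6] 0.59 [613.2 -72.7  70. ]
place2 [331.2 213.8] 0.62 [573.1 103.8  70. ]
place2 [342.7 231.4] 0.62 [591.1  32.3  70. ]
place2 [359.7 260.6] 0.59 [613.2 -72.7  70. ]
place3 [331.2 213.8] 0.62 [573.1 103.8  70. ]
place3 [342.7 231.4] 0.62 [591.1  32.3  70. ]
place3 [359.7 260.6] 0.59 [613.2 -72.7  70. ]
tub_a [403.4 275.2] 0.93 [717.7 -55.7   0. ]
tub_a [361.2 467.3] 0.87 [ 550.2 -484.3    0. ]
tub_a [402.3 338.1] 0.78 [ 674.  -234.3   -0. ]
tub_a [371.  226.4] 0.64 [677.8 132.4   0. ]
tub_a [384.2 247.9] 0.63 [694.   44.4   0. ]
tub_a [344.8 229.7] 0.23 [610.  127.4   0. ]
tub_d [403.4 275.2] 0.93 [717.7 -55.7   0. ]
tub_d [361.2 467.3] 0.87 [ 550.2 -484.3    0. ]
tub_d [402.3 338.1] 0.78 [ 674.  -234.3   -0. ]
tub_d [371.  226.4] 0.64 [677.8 132.4   0. 
[... 1187 characters left out ...]
132.    0. ]
tub_d [332.2 181.4] 0.81 [734.  -57.4   0. ]
tub_d [390.7 204.1] 0.69 [ 670.8 -225.5    0. ]
tub_d [485.7 247.7] 0.58 [ 550.4 -494.2    0. ]
lid_stack [382.8 321.9] 0.74 [ 337.5 -202.8    0. ]
palette [161.9 299.8] 0.87 [386.4 405.7   0. ]
palette [300.3 194. ] 0.22 [694.6  33.2   0. ]
{'clock': 1.0, 'joints': array([-1. ,  0.4,  0. ,  0. , -1.2, -0.3]), 'joint_vel': array([-0.,  0.,  0., -0., -0.,  0.]), 'joint_efforts': array([  0. , -39.2,  18.9,   4.2,  -0. ,   0. ]), 'position': array([ 198.9, -592.5,  231.3]), 'ee_rot': array([-0.2,  1. , -0. ,  0. ]), 'contact_force': array([-1. , -0.7,  1.1]), 'wrist_torque': array([ 0. ,  0. , -0.1]), 'gripper_width': 85.81649950736116}
```

View pics/side0.png

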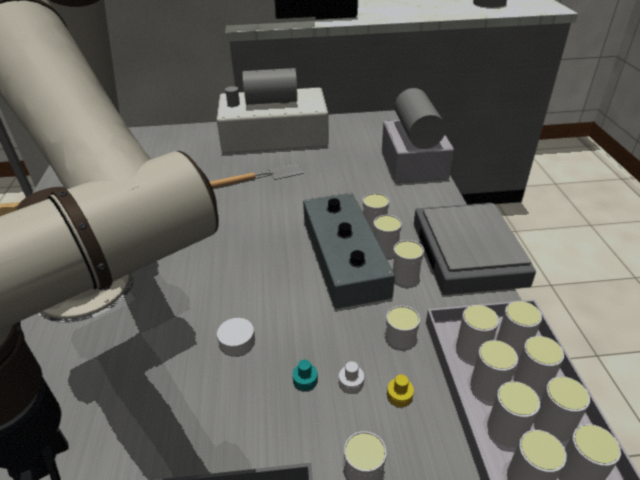

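View pics/top0.png

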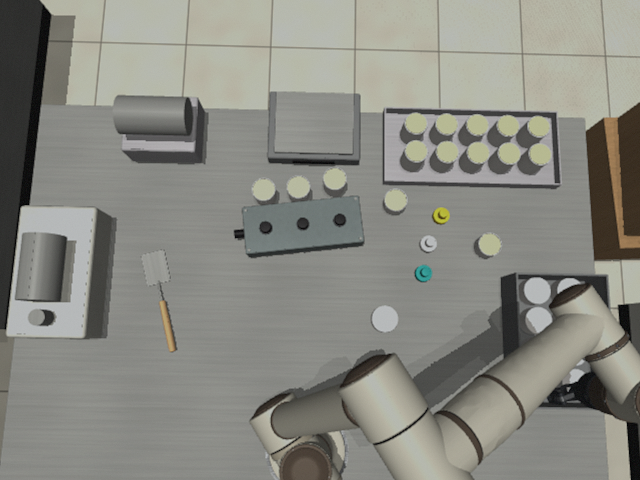

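Run:
```python
from h import *
from scipy.spatial.transform import Rotation as Ro
np.set_printoptions(precision=1,suppress=True)
ds={n:optics.get_image(n) for n in("side","top")}
win={"side":(300,180,120,230),"top":(225,185,235,110)}
for n,d in ds.items():
    x,y,w,h=win[n]; f=d["frame"]
    c=cv2.resize(f[y:y+h,x:x+w],None,fx=600/max(w,h)*.95,fy=600/max(w,h)*.95,interpolation=cv2.INTER_CUBIC); cv2.imwrite(f"pics/{n}1.png",c)
t=ds["top"];s=ds["side"]
P={}
for th in ["cap","place1"]:
    a=nets.silhouettes(th,t); b=nets.silhouettes(th,s)
    for n,l in(("t",a),("s",b)):
        for r in l: print(th,n,np.array(r["extent"]),round(r["conf"],2),r["region"].sum())
# dark blobs = buttons
for n,d in ds.items():
    g=d["frame"].max(axis=2); x,y,w,h=win[n]
    m=(g<40).astype(np.uint8); k=cv2.connectedComponentsWithStats(m[y:y+h,x:x+w])
    for st,ce in zip(k[2],k[3]):
        if 20<st[4]<1000: print(n,st+[x,y,0,0,0],ce+[x,y])
st=readout.read_state();print(Ro.from_quat(st["ee_rot"]).as_matrix(),st["contact_force"])
```

```text
cap t [435.  204.5 447.5 223.4] 0.76 239
cap t [420.3 235.7 438.5 250.9] 0.66 194
cap t [414.4 263.2 434.4 280.4] 0.5 219
cap s [384.4 379.  410.3 405.4] 0.85 663
cap s [291.  358.7 317.6 387.2] 0.67 645
cap s [337.3 362.4 365.1 396.1] 0.59 664
cap s [214.5 164.9 301.7 188. ] 0.45 695
place1 t [235.3 195.6 364.  258.8] 0.83 6094
place1 t [253.2 177.2 277.6 205.1] 0.54 542
place1 s [302.5 195.3 395.  311.2] 0.75 7081
side [328 199  12  14 146] [333.5 205.4]
side [415 214   5  24  74] [417.2 224.6]
side [338 223  14  15 168] [344.3 230.1]
side [350 251  15  16 189] [357.  258.2]
top [335 216  10   9  23] [340.7 221.6]
top [261 224  11   9  23] [267.5 229.5]
top [235 234   9   4  30] [239.3 235.8]
[[-0.9 -0.3  0. ]
 [-0.3  0.9 -0. ]
 [-0.  -0.  -1. ]] [-0.6 -0.5 -0.6]
```

View pics/side1.png

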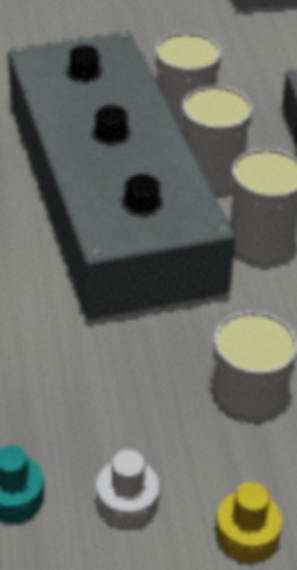

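View pics/top1.png

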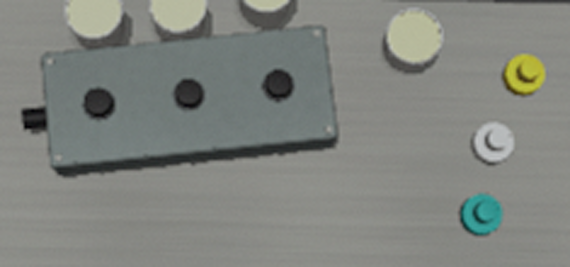

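```bash
cat > fit.py <<'E'
from h import *
from scipy.optimize import least_squares
np.set_printoptions(precision=1,suppress=True)
a=np.linspace(0,2*np.pi,40,endpoint=False); C=np.c_[np.cos(a),np.sin(a),0*a]
def hullc(d,pts):
    q=np.array([proj(d,p) for p in pts],np.float32); h=cv2.convexHull((q*64).astype(np.float32))
    m=cv2.moments(h); return np.array([m["m10"],m["m01"]])/m["m00"]/64, m["m00"]/4096
def cyl(x,y,z0,z1,r): return np.vstack([C*r+[x,y,z0],C*r+[x,y,z1]])
def maskc(d,cen,half,fn):
    # subpixel: upsample x4
    x,y=[int(round(v)) for v in cen]; s=8
    c=d["frame"][y-half:y+half+1,x-half:x+half+1]; c=cv2.resize(c,None,fx=s,fy=s,interpolation=cv2.INTER_CUBIC)
    m=fn(c).astype(np.uint8); n,l,st,ce=cv2.connectedComponentsWithStats(m)
    k=1+np.argmax(st[1:,4]); return (ce[k]+.5)/s-.5+[x-half,y-half], st[k,4]/s/s
E
python3 - <<'E'
from fit import *
ds={n:optics.get_image(n) for n in("side","top")}
print("light", readout.read_state()["contact_force"])
uv={"side":[(333.5,205.4),(344.3,230.1),(357,258.2)],"top":[(265.8,227.5),(302.9,223.8),(339.6,219.6)]}
for thr in (36,44,50):
  for n,d in ds.items():
    for i,c in enumerate(uv[n]):
        m,A=maskc(d,c,11,lambda I:I.max(axis=2)<thr)
        def f(p): return hullc(d,cyl(p[0],p[1],70,92,15))[0]-m
        p0=onplane(d,c,85)[:2]; r=least_squares(f,p0,diff_step=1e-3).x
        print(thr,n,i+1,m,round(A),round(hullc(d,cyl(r[0],r[1],70,92,15))[1]),r)
cc={"side":(350,376),"top":(428,243)}
for thr in(120,135,150):
  for n,d in ds.items():
    m,A=maskc(d,cc[n],20,lambda I:I.min(axis=2)>thr)
    def g(p):
        # union silhouette: rasterize
        im=np.zeros((480*8//1,1),np.uint8)
        o=np.array(cc[n])-30; M=np.zeros((480,480),np.uint8)
        for z0,z1,R in((0,22,23),(22,48,12)):
            q=np.array([(proj(d,v)-o+.5)*8 for v in cyl(p[0],p[1],z0,z1,R)],np.float32)
            cv2.fillConvexPoly(M,cv2.convexHull(q).astype(np.int32),1)
        mm=cv2.moments(M,True); return np.array([mm["m10"],mm["m01"]])/mm["m00"]/8+o-.5, mm["m00"]/64
    p=onplane(d,m,20)[:2]
    for _ in range(6):
        e=m-g(p)[0]; w=onplane(d,proj(d,[p[0],p[1],20])+e,20)[:2]; p=w
    print("cap",thr,n,m,round(A),round(g(p)[1]),p)
E
```

```text
light [-0.2 -1.1  0.4]
36 side 1 [333.5 205.4] 139 163 [581.  122.3]
36 side 2 [344.4 230. ] 161 187 [593.6  22.8]
36 side 3 [356.9 258.2] 184 216 [606.2 -76.8]
36 top 1 [267.4 230.3] 19 117 [571.6 115.8]
36 top 2 [303.1 227.1] 16 115 [582.2  20.8]
36 top 3 [339.5 223.1] 17 115 [595.3 -76.3]
44 side 1 [333.5 205.4] 149 163 [581.  122.2]
44 side 2 [344.4 230.1] 173 187 [593.6  22.6]
44 side 3 [356.9 258.3] 197 216 [606.2 -76.9]
44 top 1 [266.2 227.9] 43 117 [578.1 119.3]
44 top 2 [303.1 223.8] 42 115 [591.3  21.1]
44 top 3 [339.6 219.4] 54 115 [605.5 -76.4]
50 side 1 [333.5 205.4] 157 163 [581.  122.1]
50 side 2 [344.4 230.1] 183 187 [593.5  22.5]
50 side 3 [356.9 258.3] 207 216 [606.2 -77.1]
50 top 1 [265.5 226.9] 79 117 [580.7 121.3]
50 top 2 [302.7 223.1] 77 115 [593.1  22.3]
50 top 3 [339.5 219.3] 86 115 [605.7 -76.3]
cap 120 side [349.9 374.1] 1332 654 [ 556.7 -317.2]
cap 120 top [428.  243.1] 1611 244 [ 558.  -328.4]
cap 135 side [351.  373.3] 376 652 [ 559.  -315.7]
cap 135 top [428.7 242.6] 209 245 [ 559.5 -330.4]
cap 150 side [351.  373.5] 326 652 [ 559.  -316.2]
cap 150 top [428.6 242.7] 182 244 [ 559.1 -330.2]
```

Run:
```python
from fit import *
d=optics.get_image("side"); f=d["frame"].copy()
c=cv2.resize(f[350:410,290:420],None,fx=6,fy=6,interpolation=cv2.INTER_CUBIC)
for (x,y),col in (((558.5,-329),(0,0,255)),((558.5,-325),(0,255,0))):
    for z,R in((0,23),(22,23),(48,12)):
        q=np.array([(proj(d,v)-[290,350]+.5)*6 for v in C*R+[x,y,z]]).astype(np.int32); cv2.polylines(c,[q],True,col,1)
cv2.imwrite("pics/cap_s.png",c)
d=optics.get_image("top"); f=d["frame"].copy()
c=cv2.resize(f[220:270,400:460],None,fx=8,fy=8,interpolation=cv2.INTER_CUBIC)
for (x,y),col in (((558.5,-329),(0,0,255)),):
    for z,R in((0,23),(22,23),(48,12)):
        q=np.array([(proj(d,v)-[400,220]+.5)*8 for v in C*R+[x,y,z]]).astype(np.int32); cv2.polylines(c,[q],True,col,1)
cv2.imwrite("pics/cap_t.png",c)
```

```text
(no output)
```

View pics/cap_s.png

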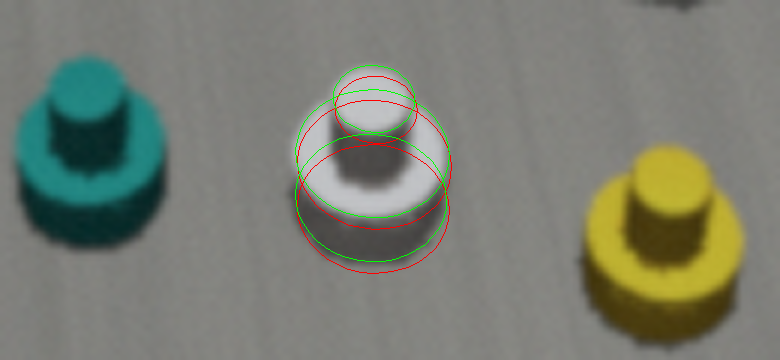

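View pics/cap_t.png

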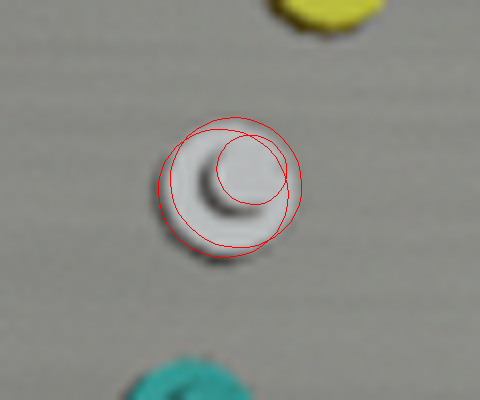

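Call:
{"method": "move_arm", "body": {"steps": [[-1,20,33,-10,0,0,0],[-1,45,66,-20,0,0,0],[-1,70,99,-30,0,0,0],[-1,95,132,-40,0,0,0],[-1,120,165,-50,0,0,0]]}}

```text
clock: 1.92
position: [317.4, -428.9, 182.0]
ee_rot: [-0.161, 0.987, -0.0, 0.0]
contact_force: [1.4, -0.7, 0.9]
gripper_width: 25.5
```

Call:
{"method": "move_arm", "body": {"steps": [[-1,25,32,0,0,0,0],[-1,50,64,0,0,0,0],[-1,75,96,0,0,0,0],[-1,100,128,0,0,0,0],[-1,125,160,0,0,0,0]]}}

```text
clock: 2.33
position: [442.7, -268.6, 182.6]
ee_rot: [-0.161, 0.987, -0.0, 0.0]
contact_force: [-0.4, -1.2, -0.7]
gripper_width: -0.0
```

Call:
{"method": "move_arm", "body": {"steps": [[-1,25,32,0,0,0,0],[-1,50,64,0,0,0,0],[-1,75,96,0,0,0,0],[-1,100,128,0,0,0,0],[-1,125,160,0,0,0,0]]}}

```text
clock: 2.75
position: [567.7, -108.5, 182.5]
ee_rot: [-0.161, 0.987, -0.0, 0.0]
contact_force: [0.5, -1.0, -0.8]
gripper_width: 0.2
```

Call:
{"method": "move_arm", "body": {"steps": [[-1,18,15,-25,0,0,0],[-1,37,30,-50,0,0,0],[-1,37,30,-70,0,0,0],[-1,37,30,-75,0,0,0],[-1,37,30,-75,0,0,0]]}}

```text
clock: 3.17
position: [602.4, -80.4, 105.2]
ee_rot: [-0.161, 0.987, 0.0, -0.002]
contact_force: [0.0, -0.1, 0.7]
gripper_width: -0.1
```

Run:
```python
from fit import *
d=optics.get_image("side");print(readout.read_state()["position"],readout.read_state()["contact_force"])
cv2.imwrite("pics/p3.png",cv2.resize(d["frame"][160:320,280:440],None,fx=3.7,fy=3.7,interpolation=cv2.INTER_CUBIC))
```

```text
[603.4 -80.7 107.1] [-0.2 -0.5  0.2]
```

View pics/p3.png

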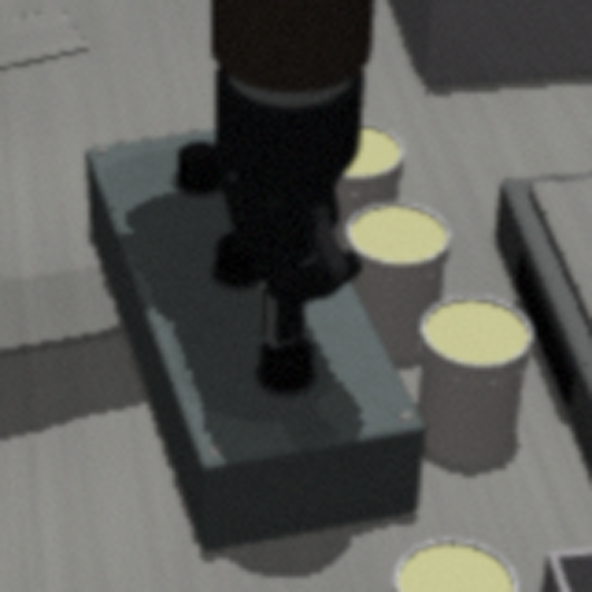

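Call:
{"method": "move_arm", "body": {"steps": [[-1,1,1,-2,0,0,0],[-1,2,2,-4,0,0,0],[-1,2,2,-6,0,0,0],[-1,2,2,-8,0,0,0],[-1,2,2,-9,0,0,0]]}}

```text
clock: 3.63
position: [605.6, -78.6, 98.5]
ee_rot: [-0.161, 0.987, 0.0, 0.0]
contact_force: [0.9, -0.2, 0.1]
gripper_width: 0.0
```

Call:
{"method": "move_arm", "body": {"steps": [[-1,0,0,-0.6,0,0,0],[-1,0,0,-1.2,0,0,0],[-1,0,0,-1.8,0,0,0],[-1,0,0,-2.4,0,0,0],[-1,0,0,-3,0,0,0]]}}

```text
clock: 4.05
position: [605.7, -78.4, 95.1]
ee_rot: [-0.161, 0.987, -0.0, -0.0]
contact_force: [1.1, -0.6, 0.0]
gripper_width: -0.0
```

Call:
{"method": "move_arm", "body": {"steps": [[-1,0,0,-0.6,0,0,0],[-1,0,0,-1.2,0,0,0],[-1,0,0,-1.8,0,0,0],[-1,0,0,-2.4,0,0,0],[-1,0,0,-3,0,0,0]]}}

```text
clock: 4.47
position: [605.7, -78.4, 92.1]
ee_rot: [-0.161, 0.987, -0.0, -0.0]
contact_force: [0.1, 0.1, 0.2]
gripper_width: -0.0
```

Call:
{"method": "move_arm", "body": {"steps": [[-1,0,0,-0.5,0,0,0],[-1,0,0,-1,0,0,0],[-1,0,0,-1.5,0,0,0],[-1,0,0,-2,0,0,0],[-1,0,0,-2.5,0,0,0]]}}

```text
clock: 4.88
position: [605.7, -78.4, 89.9]
ee_rot: [-0.161, 0.987, -0.0, 0.0]
contact_force: [-0.9, -0.1, 2.7]
gripper_width: -0.0
```

Call:
{"method": "move_arm", "body": {"steps": [[-1,0,0,-0.5,0,0,0],[-1,0,0,-1,0,0,0],[-1,0,0,-1.5,0,0,0],[-1,0,0,-2,0,0,0],[-1,0,0,-2.5,0,0,0]]}}

```text
clock: 5.3
position: [605.7, -78.4, 87.5]
ee_rot: [-0.161, 0.987, -0.0, 0.0]
contact_force: [-0.7, 0.6, 4.3]
gripper_width: 0.1
```

Call:
{"method": "move_arm", "body": {"steps": [[-1,0,0,-0.4,0,0,0],[-1,0,0,-0.8,0,0,0],[-1,0,0,-1.2,0,0,0],[-1,0,0,-1.6,0,0,0],[-1,0,0,-2,0,0,0]]}}

```text
clock: 5.72
position: [605.8, -78.4, 85.6]
ee_rot: [-0.161, 0.987, -0.0, 0.0]
contact_force: [-2.2, 0.3, 5.9]
gripper_width: 0.3
```

Call:
{"method": "move_arm", "body": {"steps": [[-1,0,0,-0.3,0,0,0],[-1,0,0,-0.6,0,0,0],[-1,0,0,-0.9,0,0,0],[-1,0,0,-1.2,0,0,0],[-1,0,0,-1.2,0,0,0]]}}

```text
clock: 6.13
position: [605.8, -78.4, 84.6]
ee_rot: [-0.161, 0.987, -0.0, 0.0]
contact_force: [-3.2, 0.9, 7.2]
gripper_width: 0.1
```

Call:
{"method": "move_arm", "body": {"steps": [[-1,0,0,-0.3,0,0,0],[-1,0,0,-0.6,0,0,0],[-1,0,0,-0.9,0,0,0],[-1,0,0,-0.9,0,0,0]]}}

```text
clock: 6.47
position: [605.8, -78.4, 83.9]
ee_rot: [-0.161, 0.987, -0.0, 0.0]
contact_force: [-2.6, 0.9, 7.6]
gripper_width: 0.1
```

Call:
{"method": "move_arm", "body": {"steps": [[-1,0,0,-0.3,0,0,0],[-1,0,0,-0.6,0,0,0],[-1,0,0,-0.8,0,0,0],[-1,0,0,-0.8,0,0,0]]}}

```text
clock: 6.8
position: [605.8, -78.4, 83.3]
ee_rot: [-0.161, 0.987, -0.0, 0.0]
contact_force: [-3.1, 0.4, 8.5]
gripper_width: 0.1
```

Call:
{"method": "move_arm", "body": {"steps": [[-1,0,0,-0.3,0,0,0],[-1,0,0,-0.6,0,0,0],[-1,0,0,-0.8,0,0,0],[-1,0,0,-0.8,0,0,0]]}}

```text
clock: 7.13
position: [605.8, -78.4, 82.6]
ee_rot: [-0.161, 0.987, -0.0, 0.0]
contact_force: [-4.0, 1.1, 9.2]
gripper_width: 0.3
```

Call:
{"method": "move_arm", "body": {"steps": [[-1,0,0,15,0,0,0],[-1,0,0,35,0,0,0],[-1,-4,33,35,0,0,0],[-1,-8,67,35,0,0,0],[-1,-12,101,35,0,0,0]]}}

```text
clock: 7.55
position: [593.6, 23.3, 116.1]
ee_rot: [-0.16, 0.987, 0.0, 0.0]
contact_force: [0.6, 0.6, -0.1]
gripper_width: -0.3
```

Call:
{"method": "move_arm", "body": {"steps": [[-1,0,0,-8,0,0,0],[-1,0,0,-14,0,0,0],[-1,0,0,-17,0,0,0],[-1,0,0,-17,0,0,0]]}}

```text
clock: 7.88
position: [592.9, 21.7, 97.9]
ee_rot: [-0.161, 0.987, -0.0, -0.001]
contact_force: [-0.4, -0.6, -0.4]
gripper_width: 0.3
```

Call:
{"method": "move_arm", "body": {"steps": [[-1,0,0,-0.6,0,0,0],[-1,0,0,-1.2,0,0,0],[-1,0,0,-1.8,0,0,0],[-1,0,0,-2.4,0,0,0],[-1,0,0,-3,0,0,0]]}}

```text
clock: 8.3
position: [593.9, 22.3, 96.6]
ee_rot: [-0.161, 0.987, 0.0, 0.0]
contact_force: [0.1, -0.2, -0.2]
gripper_width: -0.0
```

Call:
{"method": "move_arm", "body": {"steps": [[-1,0,0,-0.5,0,0,0],[-1,0,0,-1,0,0,0],[-1,0,0,-1.5,0,0,0],[-1,0,0,-2,0,0,0],[-1,0,0,-2.5,0,0,0]]}}

```text
clock: 8.72
position: [593.7, 22.7, 94.0]
ee_rot: [-0.161, 0.987, 0.0, 0.0]
contact_force: [-0.1, -0.3, 0.2]
gripper_width: -0.2
```

Call:
{"method": "move_arm", "body": {"steps": [[-1,0,0,-0.5,0,0,0],[-1,0,0,-1,0,0,0],[-1,0,0,-1.5,0,0,0],[-1,0,0,-2,0,0,0],[-1,0,0,-2.5,0,0,0]]}}

```text
clock: 9.13
position: [593.7, 22.7, 91.6]
ee_rot: [-0.161, 0.987, -0.0, 0.0]
contact_force: [-0.5, 0.2, 1.7]
gripper_width: -0.0
```

Call:
{"method": "move_arm", "body": {"steps": [[-1,0,0,-0.5,0,0,0],[-1,0,0,-1,0,0,0],[-1,0,0,-1.5,0,0,0],[-1,0,0,-2,0,0,0],[-1,0,0,-2,0,0,0]]}}

```text
clock: 9.55
position: [593.7, 22.6, 89.7]
ee_rot: [-0.161, 0.987, -0.0, 0.0]
contact_force: [-0.6, 0.2, 3.3]
gripper_width: -0.1
```

Call:
{"method": "move_arm", "body": {"steps": [[-1,0,0,-0.5,0,0,0],[-1,0,0,-1,0,0,0],[-1,0,0,-1.5,0,0,0],[-1,0,0,-2,0,0,0],[-1,0,0,-2,0,0,0]]}}

```text
clock: 9.97
position: [593.7, 22.6, 87.6]
ee_rot: [-0.161, 0.987, -0.0, 0.0]
contact_force: [-1.8, 0.6, 4.8]
gripper_width: 0.1
```

Call:
{"method": "move_arm", "body": {"steps": [[-1,0,0,-0.4,0,0,0],[-1,0,0,-0.8,0,0,0],[-1,0,0,-1.2,0,0,0],[-1,0,0,-1.2,0,0,0]]}}

```text
clock: 10.3
position: [593.7, 22.7, 86.6]
ee_rot: [-0.161, 0.987, -0.0, 0.0]
contact_force: [-2.6, -0.3, 5.8]
gripper_width: -0.3
```

Call:
{"method": "move_arm", "body": {"steps": [[-1,0,0,-0.3,0,0,0],[-1,0,0,-0.6,0,0,0],[-1,0,0,-0.9,0,0,0],[-1,0,0,-0.9,0,0,0]]}}

```text
clock: 10.63
position: [593.8, 22.6, 85.8]
ee_rot: [-0.161, 0.987, -0.0, 0.0]
contact_force: [-1.9, 0.7, 6.0]
gripper_width: -0.0
```

Call:
{"method": "move_arm", "body": {"steps": [[-1,0,0,-0.3,0,0,0],[-1,0,0,-0.6,0,0,0],[-1,0,0,-0.9,0,0,0],[-1,0,0,-0.9,0,0,0]]}}

```text
clock: 10.97
position: [593.8, 22.7, 84.9]
ee_rot: [-0.161, 0.987, -0.0, 0.0]
contact_force: [-1.9, -0.7, 6.9]
gripper_width: -0.1
```

Call:
{"method": "move_arm", "body": {"steps": [[-1,0,0,-0.3,0,0,0],[-1,0,0,-0.6,0,0,0],[-1,0,0,-0.8,0,0,0],[-1,0,0,-0.8,0,0,0]]}}

```text
clock: 11.3
position: [593.6, 22.6, 83.1]
ee_rot: [-0.161, 0.987, 0.0, -0.0]
contact_force: [-0.9, -0.6, 0.5]
gripper_width: -0.1
```

Call:
{"method": "move_arm", "body": {"steps": [[-1,0,0,20,0,0,0],[-1,0,0,50,0,0,0],[0.2,-4,-35,60,0,0,0],[0.2,-8,-75,60,0,0,0],[0.2,-12,-115,60,0,0,0]]}}

```text
clock: 11.72
position: [582.2, -92.8, 144.3]
ee_rot: [-0.162, 0.987, 0.0, 0.001]
contact_force: [0.2, -0.8, -0.5]
gripper_width: 36.0
```

Call:
{"method": "move_arm", "body": {"steps": [[0.2,-4,-40,0,0,0,0],[0.2,-8,-80,0,0,0,0],[0.2,-12,-120,0,0,0,0],[0.2,-16,-160,0,0,0,0],[0.2,-20,-190,0,0,0,0]]}}

```text
clock: 12.13
position: [561.0, -285.2, 142.8]
ee_rot: [-0.16, 0.987, 0.0, -0.0]
contact_force: [1.0, 0.3, -0.2]
gripper_width: 51.2
```

Call:
{"method": "move_arm", "body": {"steps": [[0.2,-3,-25,0,0,0,0],[0.2,-4,-44,-20,0,0,0],[0.2,-4,-44,-45,0,0,0],[0.2,-4,-44,-50,0,0,0]]}}

```text
clock: 12.47
position: [554.6, -326.5, 88.5]
ee_rot: [-0.159, 0.987, 0.003, -0.003]
contact_force: [-1.5, 0.5, -2.0]
gripper_width: 51.2
```

Run:
```python
from fit import *
d=optics.get_image("side");t=optics.get_image("top");s=readout.read_state();print(s["position"],s["contact_force"],s["gripper_width"])
a=cv2.resize(d["frame"][180:410,280:440],(417,600),interpolation=cv2.INTER_CUBIC)
b=cv2.resize(t["frame"][190:290,370:470],(380,380),interpolation=cv2.INTER_CUBIC)
o=np.zeros((600,800,3),np.uint8);o[:,:417]=a;o[:380,418:798]=b
cv2.imwrite("pics/snap.png",o)
```

```text
[ 556.4 -326.    91.4] [-0.3 -0.2  0.6] 51.200172473618935
```

View pics/snap.png

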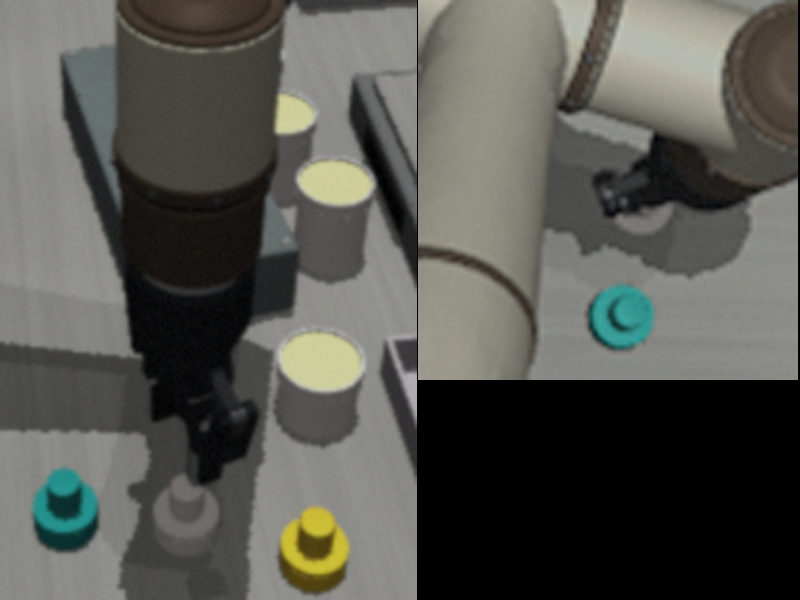

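Call:
{"method": "move_arm", "body": {"steps": [[0.2,0,0,-20,0,0,0],[0.2,0,0,-40,0,0,0],[0.2,0,0,-55,0,0,0],[0.2,0,0,-63,0,0,0],[0.2,0,0,-63,0,0,0]]}}

```text
clock: 12.98
position: [557.6, -325.5, 29.9]
ee_rot: [-0.162, 0.987, 0.0, -0.001]
contact_force: [-0.9, -0.4, 0.2]
gripper_width: 51.2
```

Run:
```python
from fit import *
d=optics.get_image("side");s=readout.read_state();print(s["position"],s["contact_force"],s["gripper_width"])
cv2.imwrite("pics/g0.png",cv2.resize(d["frame"][320:410,290:420],None,fx=6,fy=6,interpolation=cv2.INTER_CUBIC))
```

```text
[ 558.3 -325.9   31.1] [ 0.4 -0.4  0.1] 51.635193776792015
```

View pics/g0.png

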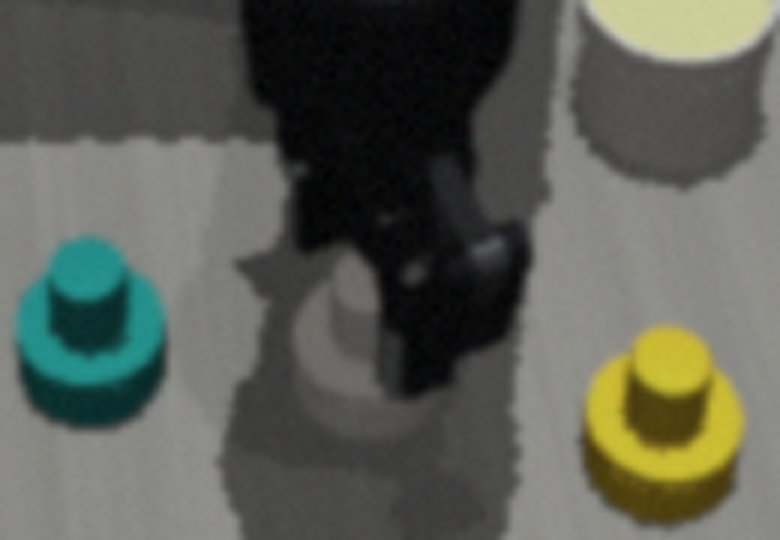

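Call:
{"method": "move_arm", "body": {"steps": [[0.2,0,0,-4,0,0,0],[-0.2,0,0,-4,0,0,0],[-0.6,0,0,-4,0,0,0],[-0.6,0,0,-4,0,0,0],[-0.6,0,0,-4,0,0,0]]}}

```text
clock: 13.45
position: [558.4, -326.6, 27.9]
ee_rot: [-0.161, 0.987, -0.001, 0.001]
contact_force: [0.2, 0.9, 4.0]
gripper_width: 22.2
```

Call:
{"method": "move_arm", "body": {"steps": [[-0.8,0,0,0,0,0,0],[-0.8,0,0,0,0,0,0],[-0.8,0,0,0,0,0,0]]}}

```text
clock: 13.7
position: [558.4, -326.6, 27.9]
ee_rot: [-0.161, 0.987, -0.001, 0.001]
contact_force: [-0.3, 0.7, 5.5]
gripper_width: 21.7
```

Call:
{"method": "move_arm", "body": {"steps": [[-1,0,0,2,0,0,0],[-1,0,0,6,0,0,0],[-1,0,0,12,0,0,0],[-1,0,0,20,0,0,0],[-1,0,0,20,0,0,0]]}}

```text
clock: 14.12
position: [558.8, -326.9, 48.6]
ee_rot: [-0.161, 0.987, -0.001, 0.001]
contact_force: [-0.2, -0.1, -0.2]
gripper_width: 22.0
```

Run:
```python
from fit import *
d=optics.get_image("side");t=optics.get_image("top");s=readout.read_state();print(s["position"],s["contact_force"],s["gripper_width"])
cv2.imwrite("pics/g1.png",cv2.resize(d["frame"][320:410,290:420],None,fx=6,fy=6,interpolation=cv2.INTER_CUBIC))
cv2.imwrite("pics/g1t.png",cv2.resize(t["frame"][200:290,370:470],None,fx=6,fy=6,interpolation=cv2.INTER_CUBIC))
```

```text
[ 558.  -326.5   47.3] [-0.3  0.2 -0.6] 22.152847253331434
```

View pics/g1.png

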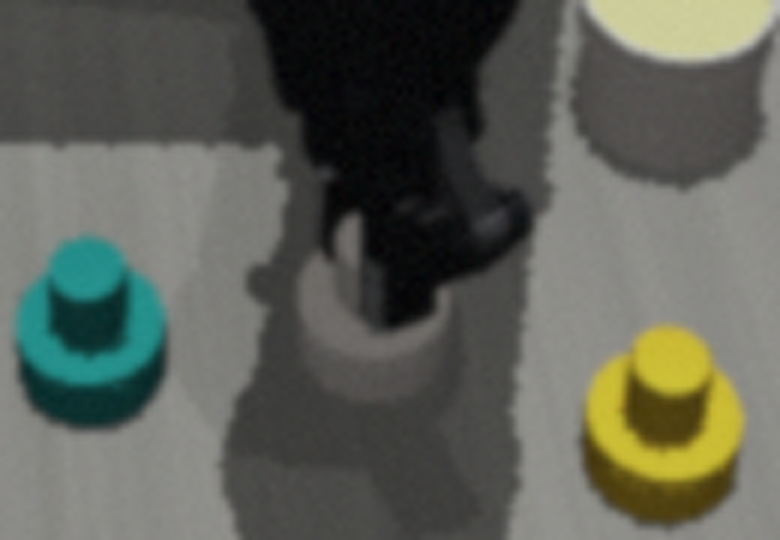

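Call:
{"method": "move_arm", "body": {"steps": [[-1,0,0,30,0,0,0],[-1,0,0,65,0,0,0],[-1,0,0,95,0,0,0],[-1,3,30,105,0,0,0],[-1,6,60,105,0,0,0]]}}

```text
clock: 14.63
position: [565.4, -267.5, 155.5]
ee_rot: [-0.16, 0.987, -0.002, 0.003]
contact_force: [0.6, 0.8, -1.0]
gripper_width: 21.9
```

Call:
{"method": "move_arm", "body": {"steps": [[-1,3.5,35,0,0,0,0],[-1,7,70,0,0,0,0],[-1,10.5,105,0,0,0,0],[-1,14,140,0,0,0,0],[-1,17.5,175,0,0,0,0]]}}

```text
clock: 15.05
position: [580.8, -89.7, 151.5]
ee_rot: [-0.161, 0.987, 0.0, -0.0]
contact_force: [0.4, -0.2, -0.5]
gripper_width: 22.1
```

Call:
{"method": "move_arm", "body": {"steps": [[-1,3.5,35,0,0,0,0],[-1,7,65,0,0,0,0],[-1,10,95,0,0,0,0],[-1,12,114,0,0,0,0],[-1,12,114,0,0,0,0]]}}

```text
clock: 15.47
position: [593.5, 26.1, 151.4]
ee_rot: [-0.163, 0.987, 0.0, 0.0]
contact_force: [0.4, -0.7, 0.2]
gripper_width: 21.5
```

Run:
```python
from fit import *
d=optics.get_image("side");t=optics.get_image("top");s=readout.read_state();print(s["position"],s["contact_force"],s["gripper_width"])
p=s["position"]
out=[]
c=cv2.resize(d["frame"][150:290,280:420],None,fx=4.2,fy=4.2,interpolation=cv2.INTER_CUBIC)
for z,R,col in((-28,23,(0,0,255)),(-6,23,(0,255,0))):
    q=np.array([(proj(d,v)-[280,150]+.5)*4.2 for v in C*R+[p[0],p[1],p[2]+z]]).astype(np.int32); cv2.polylines(c,[q],True,col,1)
cv2.imwrite("pics/o1.png",c)
```

```text
[592.9  23.2 151.3] [-1.   0.1 -0.8] 21.984258382744162
```

View pics/o1.png

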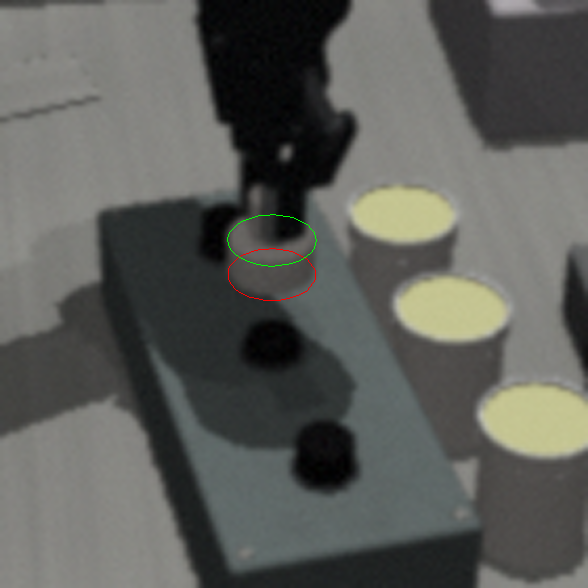

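Call:
{"method": "move_arm", "body": {"steps": [[-1,0.5,-0.5,-12,0,0,0],[-1,0.5,-0.5,-24,0,0,0],[-1,0.5,-0.5,-32,0,0,0],[-1,0.5,-0.5,-36,0,0,0],[-1,0.5,-0.5,-38,0,0,0]]}}

```text
clock: 15.98
position: [593.2, 21.2, 112.9]
ee_rot: [-0.161, 0.987, -0.0, -0.001]
contact_force: [-0.3, 0.2, -1.1]
gripper_width: 21.8
```

Run:
```python
from fit import *
d=optics.get_image("side");t=optics.get_image("top");s=readout.read_state();print(s["position"],s["contact_force"],s["gripper_width"])
p=s["position"]
c=cv2.resize(d["frame"][180:280,300:400],None,fx=6,fy=6,interpolation=cv2.INTER_CUBIC)
for z,R,col in((-28,23,(0,0,255)),(-6,23,(0,255,0))):
    q=np.array([(proj(d,v)-[300,180]+.5)*6 for v in C*R+[p[0],p[1],p[2]+z]]).astype(np.int32); cv2.polylines(c,[q],True,col,1)
q=np.array([(proj(d,v)-[300,180]+.5)*6 for v in C*15+[593.5,22.5,81.5]]).astype(np.int32); cv2.polylines(c,[q],True,(255,255,0),1)
cv2.imwrite("pics/o2.png",c)
```

```text
[593.7  21.6 113.6] [ 0.1 -0.  -0. ] 21.695884939275043
```

View pics/o2.png

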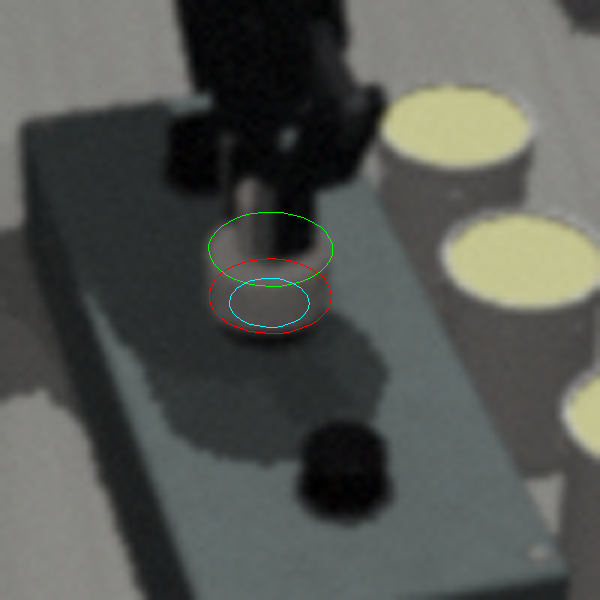

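Call:
{"method": "move_arm", "body": {"steps": [[-1,0,1,-2,0,0,0],[-1,0,1,-4,0,0,0],[-1,0,1,-6,0,0,0],[-1,0,1,-8,0,0,0],[-1,0,1,-10,0,0,0]]}}

```text
clock: 16.5
position: [593.7, 23.2, 103.6]
ee_rot: [-0.161, 0.987, 0.0, 0.0]
contact_force: [-0.5, 0.1, -1.0]
gripper_width: 21.9
```

Call:
{"method": "move_arm", "body": {"steps": [[-1,0,0,-0.6,0,0,0],[-1,0,0,-1.2,0,0,0],[-1,0,0,-1.8,0,0,0],[-1,0,0,-2.4,0,0,0],[-1,0,0,-3,0,0,0]]}}

```text
clock: 16.92
position: [593.8, 23.2, 100.7]
ee_rot: [-0.161, 0.987, -0.0, 0.0]
contact_force: [-0.1, 0.1, -0.8]
gripper_width: 21.9
```

Call:
{"method": "move_arm", "body": {"steps": [[-1,0,0,-0.5,0,0,0],[-1,0,0,-1,0,0,0],[-1,0,0,-1.5,0,0,0],[-1,0,0,-2,0,0,0]]}}

```text
clock: 17.25
position: [593.7, 23.1, 98.6]
ee_rot: [-0.161, 0.987, -0.0, 0.0]
contact_force: [-0.1, -1.7, -0.2]
gripper_width: 21.8
```

Call:
{"method": "move_arm", "body": {"steps": [[-1,0,0,-0.4,0,0,0],[-1,0,0,-0.8,0,0,0],[-1,0,0,-1.2,0,0,0]]}}

```text
clock: 17.5
position: [593.7, 23.1, 97.9]
ee_rot: [-0.161, 0.987, -0.0, -0.0]
contact_force: [-1.9, 0.0, 3.4]
gripper_width: 21.6
```

Call:
{"method": "move_arm", "body": {"steps": [[-1,0,0,-0.3,0,0,0],[-1,0,0,-0.6,0,0,0],[-1,0,0,-0.6,0,0,0]]}}

```text
clock: 17.75
position: [593.7, 23.1, 97.9]
ee_rot: [-0.161, 0.987, -0.0, 0.0]
contact_force: [-3.1, 1.0, 6.0]
gripper_width: 21.9
```

Call:
{"method": "move_arm", "body": {"steps": [[-0.4,0,0,0.5,0,0,0],[-0.2,0,0,1,0,0,0],[0,0,0,1,0,0,0],[0,0,0,1,0,0,0],[0,0,0,1,0,0,0]]}}

```text
clock: 18.17
position: [593.7, 23.1, 97.6]
ee_rot: [-0.161, 0.987, 0.0, -0.0]
contact_force: [0.4, -0.5, -0.9]
gripper_width: 42.9
```

Call:
{"method": "move_arm", "body": {"steps": [[0,0,0,5,0,0,0],[0,0,0,12,0,0,0],[0,0,0,25,0,0,0],[0,0,0,45,0,0,0],[0,0,0,75,0,0,0]]}}

```text
clock: 18.58
position: [592.2, 22.9, 172.0]
ee_rot: [-0.161, 0.987, -0.0, -0.002]
contact_force: [0.9, 0.8, 0.5]
gripper_width: 42.7
```

Call:
{"method": "move_arm", "body": {"steps": [[0,-20,-30,15,0,0,0],[0,-40,-60,30,0,0,0],[0,-65,-90,30,0,0,0],[0,-90,-120,30,0,0,0],[0,-115,-150,30,0,0,0]]}}

```text
clock: 19.0
position: [477.7, -127.9, 204.1]
ee_rot: [-0.162, 0.987, -0.0, 0.001]
contact_force: [-0.0, -0.0, 0.4]
gripper_width: 42.7
```

Call:
{"method": "move_arm", "body": {"steps": [[0,-25,-30,0,0,0,0],[0,-50,-60,0,0,0,0],[0,-70,-90,0,0,0,0],[0,-80,-120,0,0,0,0],[0,-80,-150,0,0,0,0]]}}

```text
clock: 19.42
position: [396.4, -278.0, 204.3]
ee_rot: [-0.161, 0.987, -0.0, 0.001]
contact_force: [1.6, 1.0, 0.1]
gripper_width: 43.1
```

Run:
```python
from fit import *
d=optics.get_image("side");t=optics.get_image("top");s=readout.read_state();print(s["position"],s["contact_force"],s["gripper_width"])
x,y=593.5,22.5
def ov(d,x0,y0,w,f,draw):
    c=cv2.resize(d["frame"][y0:y0+w,x0:x0+w],None,fx=f,fy=f,interpolation=cv2.INTER_CUBIC)
    if draw:
      for z,R,col in((70,23,(0,0,255)),(92,23,(0,255,0)),(118,12,(255,0,0))):
        q=np.array([(proj(d,v)-[x0,y0]+.5)*f for v in C*R+[x,y,z]]).astype(np.int32); cv2.polylines(c,[q],True,col,1)
    return c
o=np.vstack([np.hstack([ov(d,310,180,75,4,k),ov(t,265,185,75,4,k)]) for k in(0,1)])
cv2.imwrite("pics/f.png",o); cv2.imwrite("pics/fs.png",d["frame"])
```

```text
[ 398.4 -280.   203.9] [ 0.2  0.5 -0.4] 43.04318529099014
```

View pics/f.png

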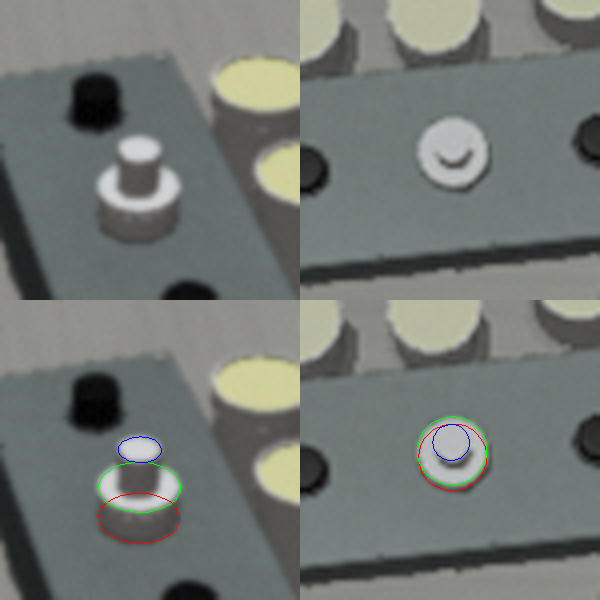

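View pics/fs.png

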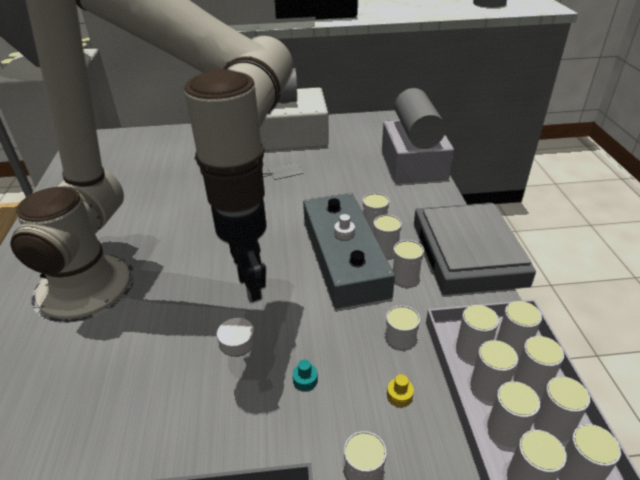

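The cap sits flat and upright over the middle button, matching the model overlay in both views. The bystanders are unmoved.

```bash
python3 -c "
from h import *
print(workorder.job_done())"
```

```text
the job is handed in; nothing more can be done
None
```

The working stop button was the middle one, and the white lockout cap now sits over it on the box. I handed the job in at about 19.5 s; no verdict is reported.

- **-y button:** dead. The force grew steadily to 9.2 N with no drop, and the picture after the press shows the button back up.
- **Middle button:** it snapped at about 7 N, with the force falling to about 0.5 N. It showed as down in the pictures taken before I set the cap on.
- **+y button:** not pressed, because the working one was already found.
- **Placing the cap:** it touched the box at the height expected from the grasp, with about 6 N on the tool, and I then let go and moved the arm clear.

In the last pictures, the cap matches the expected outline for a flat, upright cap centred on the middle button in both views. The tubs, lids and spatula look unmoved, checked by eye only.

**Did not quite agree:**
- The gripper read 22 mm on the 24 mm knob.
- The tool read about 5.5 N upward while gripping the cap on the bench.
- The two cameras differed by about 3 mm on where the cap first stood.

None of these affected the result.

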